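# Tighten the lens ring of a microscope light base with a two-pin spanner

## Robot

A 6-joint arm with a two-finger parallel gripper is mounted at the origin on the work surface. World frame = base frame: x ahead of the robot, y to its left, z up, the work surface at z = 0. Lengths are in m, angles in degrees, forces in N, time in s.
With the tool pointing down it reaches from about 0.4 to 0.825 m from the base axis. Payload 7 kg.
Tool frame: the origin (TCP) lies between the finger pads; the fingertips stand 19 mm ahead of it and the grasp point (between the pads) is the TCP (r.finger_overhang is the distance from the TCP to the fingertips, in m); z points along the fingers, y is the direction in which the jaws open and shut (so a half turn about z gives the same grasp; the last joint's range is limited). The gripper opens to 88 mm and grips with 3 to 60 N. Pads are 19 mm wide; open, the fingers measure 130 mm over their backs; the gripper's body (78 mm by 193 mm) begins 47 mm behind the grasp point.
Start: joints at [-48.237, 20.546, 0.682, 0, -70.136, -16.507], TCP at [0.288, -0.61, 0.246] pointing down, gripper open.
Joint ranges: [-176.03, 176.03], [-82.01, 121.73], [-58.28, 71.71], [-173.87, 95.51], [-174.79, -0.11], [-173.66, 173.66]. Speed limits (degrees/s): [136.94, 136.94, 172.46, 180, 180, 180].

## Interface

Orientations are given as [roll, pitch, yaw] about the fixed x, y, z axes, in that order (R = Rz(yaw) Ry(pitch) Rx(roll)).
In Python, from plant import r, optics gives the robot as it stands. The module is installed in compiled form; this text tells all that it offers.
- The arm moves only by the tool step_arm, never from a script. Its argument "increments" is a list of rows, each an object of numbers: "tx", "ty", "tz": the shift along the world's x, y, z in mm; "ax", "ay", "az": the turn, a rotation vector about the world's x, y, z in degrees; "claw": the gripper command: -1 is shut, 1 is fully open, values between are in proportion. In form: [{"tx": .., "ty": .., "tz": .., "ax": .., "ay": .., "az": .., "claw": ..}, ...]. A call has 1 to 12 rows; each row shifts and turns the commanded pose from where the row before left it; what a row does not reach is not made up. A row lasts 1/10 s, in which the tool goes at most 50 mm and 8.59 degrees, less where a joint would pass 70% of its speed; a pose out of reach is approached as far as the arm can. A call with a gripper value outside its range is refused whole. The fingers move at their own pace and stop on an object; "newtons" is the grip in N (left out, the last holds). Time passes only in rows, so rows that do not move let the fingers close. It gives the time, the measured TCP pose, the force and the opening at its end, in the units of the state.
- r.get_state(): the state, without advancing time (a new reading comes with each control period).
- optics.capture(name): name is "side" or "top"; returns a dict with "image" (400x640x3 uint8, blue, green, red), "depth" (400x640 float32, m along the optical axis (not along the pixel's ray), 0 where there is no reading), "fx", "fy", "cx", "cy" (pixels), "R" (3x3) and "t" (3): a world point X has camera coordinates R X + t. Camera axes: x right, y down, z forward; pixel columns grow to the right and rows downward; lengths in m; the calibration is good to about 2 mm. A picture is of the moment at which its call begins.
- r.close_job(): hands the job in, once; it reports no verdict.
The state is a dict: "time_s": time; "joints": joint angles; "qd": joint speeds; "joint_torque": joint torques, N m; "tcp_pos": TCP position; "eef_rot": TCP orientation; "contact_force": force on the tool from outside, world axes, zero at the start; "moment": the same for the moment, N m; "gripper_width": finger opening in m.
Only numpy, scipy, OpenCV 4.12 (cv2) and the standard library are available. Lean on these libraries where they do the work, as an engineer would, in place of code of your own. Each camera call takes 0.05 s, during which the arm holds its last target. There are 200 camera calls.

## Task

Take the two-pin spanner from its blue rest, feel its pins into the two holes of the brass ring recessed in the microscope light base's lens port, and turn the ring clockwise (seen from above) until it is fully home against its stop, without forcing it. Then put the spanner back across the two rails of its rest, standing upright with its pins hanging between the rails, and leave the jars and the eyepiece where they stand.

Things in the scene. Friction and masses are not known exactly. Their poses are not given: they have to be found in the camera images.
- light_base: White foot of a stereo microscope, fixed, 215 x 144 mm, 46 mm high. Origin: on the bench under the axis of its round lens port; z up, +x towards the foot's steel post (22 mm thick, at x = +115 mm, top 140 mm above the bench). More than 60 N in all between spanner and light base harms lens or thread; push on it with the spanner only.
- rim_top (a point): Centre of the lens port, level with the flat top of its fixed black rim (60 mm inner, 92 mm outer diameter), 54 mm above the bench; axes of the light base. The brass ring inside turns about this point; its face lies 3 to 4 mm below the rim's top at first, 7 mm when home. With pins in its holes the spanner's bar can rest on the rim; they then stay in for the whole turn.
- port (a point): The same point, for the ring: 8 mm thick, 22 mm middle hole, two round 8 mm through holes 20 mm either side of the axis. Their line is not measured: at first it lies within 32 degrees of the light base's x axis, seen by camera or found by feel. Pins pressed lightly (under 8 N) slide on the face without turning the ring, and drop over 6 mm at the holes.
- ring_depth (a joint): How far the ring has sunk on its thread, in m: 0 to 0.001 at the start, 0.004 fully home on a hard stop. Grows as the ring turns clockwise seen from above, 3.6 mm per rad (50 to 63 degrees to go). Turning takes about 0.12 N m, plus some rubbing, steady until the stop, then rises steeply; 0.35 N m is sure to be the stop. The ring stays where it is left.
- spanner: Two-pin spanner, 0.15 to 0.26 kg. Steel crossbar 76 mm (x) x 18 mm (y) x 10 mm high, upright red grip on its middle, 34 mm (x) x 16 mm (y), from 10 to 62 mm above the bar's underside: grasp from above across the 16 mm, 60 N or more. Two round pins, 5 mm diameter, at x = +20 and -20 mm, hang 14.5 mm below the bar. Origin: centre of the bar's underside; x along the bar, z up.
- pins (a point): Point midway between the tips of the spanner's two pins, 14.5 mm below the bar's underside.
- rest: Blue spanner rest, fixed: two parallel rails along its y, each 20 mm wide, 70 mm long, tops 18 mm above the bench, 54 mm apart along x (middles at x = +37 and -37 mm). Origin: on the bench, centre between the rails. The spanner stands with its bar along the rest's x (within 8 degrees at first), a bar end on each rail, pins in the gap.
- jar_a: Glass specimen jar with a white lid, 64 mm diameter, 115 mm high, standing loose; origin at its underside.
- jar_b: Glass specimen jar with a black lid, 64 mm diameter, 115 mm high, standing loose; origin at its underside.
- eyepiece: Black eyepiece, 34 mm diameter, 58 mm high, standing loose; origin at its underside.
Mind the look-alikes: they are no part of the job. Of the things like the spanner, leave any that is green or turquoise; of the rest the larger one is meant.

How it is judged:
By the outcome, as a careful person would: the job done as asked, in the order asked, and still so for the second after the job is handed in, with the robot touching nothing.
It also fails if it takes over 72 s, if anything falls off the work surface, if the arm or the gripper's body presses on something with over 40 N, if the wrist force passes 120 N, or if a joint passes its speed limit or range.

## Working session

There is one attempt and no reset: what is moved stays moved. The work goes in short steps, Python scripts to look and compute and a tool call to move; the robot and the scene stay as the last step left them, time stands still between calls to the robot, and variables do not carry over. Pictures are saved under pics/ and viewed, about 8 in all and at most 12, crops included, and the job is handed in when it is done.

Besides the shell and the picture viewer there is one more tool, called after ">>>" by a JSON object that holds its "op" and its "data". step_arm: Moves the arm, as the interface text tells. Its arguments: {"type":"object","properties":{"increments":{"type":"array","items":{"type":"object","properties":{"tx":{"type":"number"},"ty":{"type":"number"},"tz":{"type":"number"},"ax":{"type":"number"},"ay":{"type":"number"},"az":{"type":"number"},"claw":{"type":"number"}}}},"newtons":{"type":"number"}},"required":["increments"]}

```bash
mkdir -p pics; cat > h.py <<'E'
import numpy as np, cv2
from plant import r, optics
def cap(n,tag):
    c=optics.capture(n); cv2.imwrite(f'pics/{tag}.png',c['image']); np.savez(f'{tag}.npz',**{k:np.asarray(v) for k,v in c.items()}); return c
def w(c,u,v,z=None,k=1):
    """world point of pixel; on plane z if given, else by depth"""
    R,t=np.array(c['R']),np.array(c['t']); ray=np.array([(u-c['cx'])/c['fx'],(v-c['cy'])/c['fy'],1.])
    if z is None:
        d=c['depth'][int(v)-k:int(v)+k+1,int(u)-k:int(u)+k+1]; d=np.median(d[d>0]); return R.T@(ray*d-t)
    o=-R.T@t; q=R.T@ray; return o+q*(z-o[2])/q[2]
E
python3 - <<'E'
from h import *
a=cap('top','top0'); b=cap('side','side0'); print(r.get_state())
for c in(a,b): print(-np.array(c['R']).T@c['t'],c['fx'])
E
```

```text
{'time_s': 0.1, 'joints': array([-4.82383992e+01,  2.05879070e+01,  6.39476081e-01, -1.89361189e-02,
       -7.01363734e+01, -1.65079100e+01]), 'qd': array([ 0.05082143, -0.11406598,  0.13946744,  0.15605648, -0.00557466,
        0.00973683]), 'joint_torque': array([-4.19662902e-04, -5.84163666e+01,  2.93751723e+01,  7.01548576e+00,
        1.01069076e-02, -5.22860773e-05]), 'tcp_pos': array([ 0.28779199, -0.61011856,  0.24470953]), 'eef_rot': array([ 1.79913633e+02, -7.03097400e-03, -1.54752751e+02]), 'contact_force': array([-0.30985714,  0.38349232,  0.49405575]), 'moment': array([0.04752361, 0.02379136, 0.01206332]), 'gripper_width': 0.08766374001744699}
[ 0.48724726 -0.05369969  1.06601911] 511.81317991407275
[ 0.20492223 -0.48418567  0.62036939] 388.4901876874724
```

View pics/top0.png

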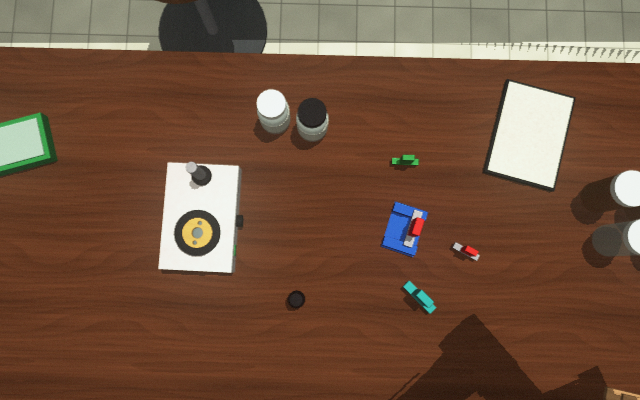

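View pics/side0.png

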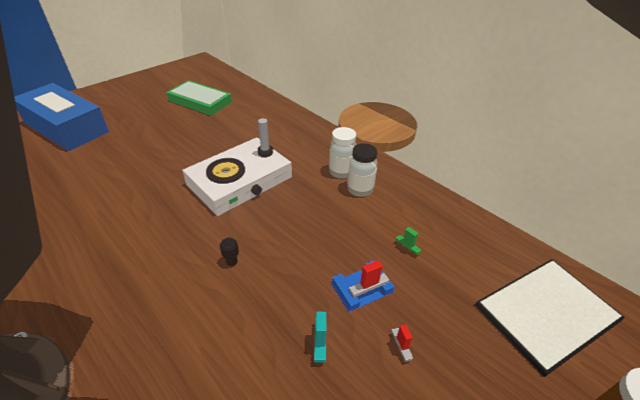

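Top view: four spanner-like things. They are red/steel on the blue rest (414,228), a smaller loose red/steel one (466,251), green (405,160) and turquoise (419,297). The one on the rest fits: it is red, larger, and stands on the rest. The port is at (197,233), and the jars are at (272,105) and (312,118). I'll confirm with enlarged crops of the rest and port.

```bash
python3 - <<'E'
from h import *
a=cv2.imread('pics/top0.png')
L=cv2.resize(a[200:268,160:240],None,fx=5,fy=5,interpolation=cv2.INTER_CUBIC)
R=cv2.resize(a[196:264,376:456],None,fx=5,fy=5,interpolation=cv2.INTER_CUBIC)
cv2.imwrite('pics/crop0.png',np.hstack([L,R]))
c=dict(np.load('top0.npz'))
print(c['R'].round(3))
for n,u,v in [('rim',197,215),('grip',418,226),('railL',395,240),('jara',271,97),('jarb',311,106),('eye',296,298),('small',470,252),('post',191,168)]: print(n,w(c,u,v).round(4))
E
```

```text
[[ 0.025 -1.     0.003]
 [-0.992 -0.025 -0.123]
 [ 0.123 -0.    -0.992]]
rim [0.5834 0.1834 0.0531]
grip [ 0.5704 -0.2503  0.0809]
railL [ 0.5459 -0.2162  0.0159]
jara [0.8089 0.0393 0.1146]
jarb [ 0.7931 -0.0381  0.1146]
eye [ 0.4263 -0.0183  0.0585]
small [ 0.5239 -0.3582  0.0543]
post [0.6618 0.179  0.1392]
```

View pics/crop0.png

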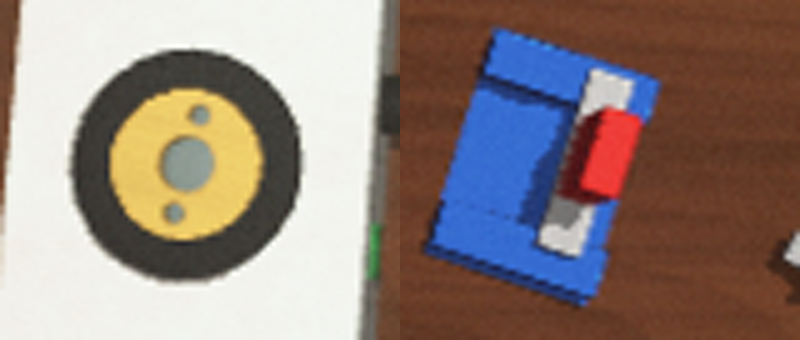

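The crop confirms it: the large red/steel spanner stands on the blue rest near the right ends of its rails, and both ring holes are visible, at crop (200,114) and (174,213).

```bash
cat >> h.py <<'E'
def cr(c,x,y,z,u0,v0,s=5): return w(c,(x+.5)/s-.5+u0,(y+.5)/s-.5+v0,z)
def ang(a,b): return np.degrees(np.arctan2(*(b-a)[1::-1]))
E
python3 - <<'E'
from h import *
c=dict(np.load('top0.npz')); im=c['image']
L=lambda x,y,z:cr(c,x,y,z,160,200); Rr=lambda x,y,z:cr(c,x-400,y,z,376,196)
m=(im.max(2)<75).astype(np.uint8); m[:, :168]=0; m[:,226:]=0; m[:205]=0; m[262:]=0
k=max(cv2.findContours(m,0,1)[0],key=cv2.contourArea); e=cv2.fitEllipse(k); print(e); P=w(c,*e[0],.054); print('port',P)
for z in(.050,.0505):
  h1,h2=L(200,114,z),L(174,213,z); print('holes',h1,h2,(h1+h2)/2,np.linalg.norm(h1-h2),ang(h2,h1))
print('mid',L(188,163,.05))
b=[Rr(*p,.028) for p in((592,68),(634,80),(578,256),(538,243))]; print('bar',sum(b)/4,np.linalg.norm(b[0]-b[3]),ang(b[3],b[0]),ang(b[2],b[1]))
g=[Rr(*p,.080) for p in((610,107),(643,120),(618,200),(583,190))]; print('grip',sum(g)/4,np.linalg.norm(g[0]-g[3]),np.linalg.norm(g[0]-g[1]),ang(g[3],g[0]),ang(g[2],g[1]))
q=[Rr(*p,.018) for p in((497,28),(660,80),(600,290),(430,245))]; print('rest',sum(q)/4,[ang(q[3],q[0]),ang(q[0],q[1])],np.linalg.norm(q[0]-q[1]),np.linalg.norm(q[3]-q[0]))
# foot top edges z=.046
wh=(im.min(2)>180).astype(np.uint8); wh[:155]=0; wh[280:]=0; wh[:,:150]=0; wh[:,250:]=0
k=max(cv2.findContours(wh,0,1)[0],key=cv2.contourArea)
pts=np.array([w(c,*p,.046)[:2] for p in k[:,0].astype(float)]).astype(np.float32); print('foot',cv2.minAreaRect(pts))
d=c['depth']; vs,us=np.mgrid[155:275,160:215]; X=np.array([w(c,u,v,None,0) for u,v in zip(us.ravel(),vs.ravel()) if d[v,u]>0]); t=X[(X[:,2]>.13)&(X[:,2]<.15)]; print('post',t.mean(0),len(t))
d=X; 
E
```

```text
((196.9158477783203, 232.38491821289062), (43.61820602416992, 44.840579986572266), 46.0399169921875)
port [0.5488571  0.18151847 0.054     ]
holes [0.56909382 0.17818662 0.05      ] [0.52954758 0.18637463 0.05      ] [0.5493207  0.18228063 0.05      ] 0.04038500506009935 -11.697757962597583
holes [0.56905354 0.1780725  0.0505    ] [0.52952677 0.18625649 0.0505    ] [0.54929015 0.1821645  0.0505    ] 0.040365130923488694 -11.697757962597642
mid [0.54948183 0.18190461 0.05      ]
bar [ 0.57075045 -0.25016614  0.028     ] 0.07510578420751203 -16.828553898007915 -17.43490542263945
grip [ 0.56963177 -0.25110475  0.08      ] 0.03404836326033791 0.013627389104540337 -17.75970221651066 -17.198131844194926
rest [ 0.57164432 -0.23613152  0.018     ] [np.float64(-16.568614952237706), np.float64(-106.45520878615277)] 0.07020841781279144 0.09404959493814333
foot ((0.5827434062957764, 0.1815747767686844), (0.14387275278568268, 0.21687021851539612), 88.59877014160156)
post [0.66317377 0.17937378 0.1386419 ] 118
```

>>> {"op": "step_arm", "data": {"increments": [{"tx": 16, "ty": 21, "az": 8.4, "claw": 1}, {"tx": 16, "ty": 21, "az": 8.4}, {"tx": 16, "ty": 21, "az": 8.4}, {"tx": 16, "ty": 21, "az": 8.4}, {"tx": 16, "ty": 21, "az": 8.4}, {"tx": 16, "ty": 21, "az": 8.4}, {"tx": 16, "ty": 21, "az": 8.4}, {"tx": 16, "ty": 21, "az": 8.4}, {"tx": 16, "ty": 21, "az": 8.4}, {"tx": 16, "ty": 21, "az": 8.4}, {"tx": 16, "ty": 21, "az": 8.4}, {"tx": 16, "ty": 21, "az": 8.4}], "newtons": 60}}

```text
$.increments[0]: bad value
```

>>> {"op": "step_arm", "data": {"increments": [{"tx": 18, "ty": 21.6, "az": 7.4}, {"tx": 18, "ty": 21.6, "az": 7.4}, {"tx": 18, "ty": 21.6, "az": 7.4}, {"tx": 18, "ty": 21.6, "az": 7.4}, {"tx": 18, "ty": 21.6, "az": 7.4}, {"tz": -35}, {"tz": -35}, {"tz": -20}, {}, {}]}}

```text
$.increments[0]: bad value
```

>>> {"op": "step_arm", "data": {"increments": [{"tx": 16, "ty": 21, "tz": 0, "ax": 0, "ay": 0, "az": 8.4, "claw": 1}, {"tx": 16, "ty": 21, "tz": 0, "ax": 0, "ay": 0, "az": 8.4, "claw": 1}, {"tx": 16, "ty": 21, "tz": 0, "ax": 0, "ay": 0, "az": 8.4, "claw": 1}, {"tx": 16, "ty": 21, "tz": 0, "ax": 0, "ay": 0, "az": 8.4, "claw": 1}, {"tx": 16, "ty": 21, "tz": 0, "ax": 0, "ay": 0, "az": 8.4, "claw": 1}, {"tx": 16, "ty": 21, "tz": 0, "ax": 0, "ay": 0, "az": 8.4, "claw": 1}, {"tx": 16, "ty": 21, "tz": 0, "ax": 0, "ay": 0, "az": 8.4, "claw": 1}, {"tx": 16, "ty": 21, "tz": 0, "ax": 0, "ay": 0, "az": 8.4, "claw": 1}, {"tx": 16, "ty": 21, "tz": 0, "ax": 0, "ay": 0, "az": 8.4, "claw": 1}, {"tx": 16, "ty": 21, "tz": 0, "ax": 0, "ay": 0, "az": 8.4, "claw": 1}, {"tx": 16, "ty": 21, "tz": 0, "ax": 0, "ay": 0, "az": 8.4, "claw": 1}, {"tx": 16, "ty": 21, "tz": 0, "ax": 0, "ay": 0, "az": 8.4, "claw": 1}], "newtons": 60}}

```text
time_s: 1.3
tcp_pos: [0.4803, -0.3574, 0.2452]
eef_rot: [180.0, 0.0, -53.6]
contact_force: [1.0, -0.1, -0.4]
gripper_width: 0.0875
```

>>> {"op": "step_arm", "data": {"increments": [{"tx": 18, "ty": 21.4, "tz": 0, "ax": 0, "ay": 0, "az": 7.4, "claw": 1}, {"tx": 18, "ty": 21.4, "tz": 0, "ax": 0, "ay": 0, "az": 7.4, "claw": 1}, {"tx": 18, "ty": 21.4, "tz": 0, "ax": 0, "ay": 0, "az": 7.4, "claw": 1}, {"tx": 18, "ty": 21.4, "tz": 0, "ax": 0, "ay": 0, "az": 7.4, "claw": 1}, {"tx": 18, "ty": 21.4, "tz": 0, "ax": 0, "ay": 0, "az": 7.0, "claw": 1}, {"tx": 0, "ty": 0, "tz": -35, "ax": 0, "ay": 0, "az": 0, "claw": 1}, {"tx": 0, "ty": 0, "tz": -35, "ax": 0, "ay": 0, "az": 0, "claw": 1}, {"tx": 0, "ty": 0, "tz": -35, "ax": 0, "ay": 0, "az": 0, "claw": 1}, {"tx": 0, "ty": 0, "tz": -35, "ax": 0, "ay": 0, "az": 0, "claw": 1}, {"tx": 0, "ty": 0, "tz": -25, "ax": 0, "ay": 0, "az": 0, "claw": 1}, {"tx": 0, "ty": 0, "tz": -19, "ax": 0, "ay": 0, "az": 0, "claw": 1}, {"tx": 0, "ty": 0, "tz": 0, "ax": 0, "ay": 0, "az": 0, "claw": 1}]}}

```text
time_s: 2.5
tcp_pos: [0.5677, -0.251, 0.0582]
eef_rot: [180.0, 0.4, -17.4]
contact_force: [0.4, 0.2, 0.7]
gripper_width: 0.0879
```

```bash
python3 - <<'E'
from h import *
s=r.get_state(); print(s['contact_force'],s['moment'],s['joints'])
b=cap('side','s1'); a=cap('top','t1')
L=cv2.resize(b['image'][225:325,310:430],None,fx=3.3,fy=3.3,interpolation=2); R=cv2.resize(a['image'][170:270,356:476],None,fx=3.3,fy=3.3,interpolation=2)
cv2.imwrite('pics/c1.png',np.hstack([L,R]))
E
```

```text
[0.40720649 0.19049437 0.69663965] [-1.05996250e-01  2.08306147e-01  1.17076087e-04] [-5.87403006e+00  2.56804074e+01 -1.85865524e+01 -4.62273532e-02
 -4.60866403e+01  7.85311709e+01]
```

View pics/c1.png

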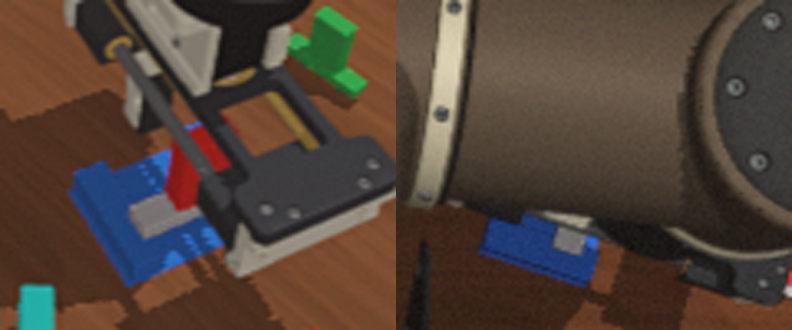

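The fingers straddle the red grip, with the bar and rest clear below. I'll correct +2.5 mm in x and z, then close.

>>> {"op": "step_arm", "data": {"increments": [{"tx": 2.5, "ty": 0, "tz": 2.5, "ax": 0, "ay": 0, "az": 0.2, "claw": 1}, {"tx": 0, "ty": 0, "tz": 0, "ax": 0, "ay": 0, "az": 0, "claw": -1}, {"tx": 0, "ty": 0, "tz": 0, "ax": 0, "ay": 0, "az": 0, "claw": -1}, {"tx": 0, "ty": 0, "tz": 0, "ax": 0, "ay": 0, "az": 0, "claw": -1}, {"tx": 0, "ty": 0, "tz": 0, "ax": 0, "ay": 0, "az": 0, "claw": -1}, {"tx": 0, "ty": 0, "tz": 0, "ax": 0, "ay": 0, "az": 0, "claw": -1}, {"tx": 0, "ty": 0, "tz": 0, "ax": 0, "ay": 0, "az": 0, "claw": -1}, {"tx": 0, "ty": 0, "tz": 0, "ax": 0, "ay": 0, "az": 0, "claw": -1}, {"tx": 0, "ty": 0, "tz": 0, "ax": 0, "ay": 0, "az": 0, "claw": -1}, {"tx": 0, "ty": 0, "tz": 0, "ax": 0, "ay": 0, "az": 0, "claw": -1}], "newtons": 60}}

```text
time_s: 3.6
tcp_pos: [0.5725, -0.2515, 0.064]
eef_rot: [180.0, 0.0, -17.1]
contact_force: [-0.1, 0.4, -1.2]
gripper_width: 0.021
```

>>> {"op": "step_arm", "data": {"increments": [{"tx": 0, "ty": 0, "tz": 0, "ax": 0, "ay": 0, "az": 0, "claw": -1}, {"tx": 0, "ty": 0, "tz": 0, "ax": 0, "ay": 0, "az": 0, "claw": -1}, {"tx": 0, "ty": 0, "tz": 0, "ax": 0, "ay": 0, "az": 0, "claw": -1}, {"tx": 0, "ty": 0, "tz": 0, "ax": 0, "ay": 0, "az": 0, "claw": -1}]}}

```text
time_s: 4.0
tcp_pos: [0.5725, -0.2514, 0.064]
eef_rot: [-180.0, -0.0, -17.1]
contact_force: [0.1, 0.1, -0.1]
gripper_width: 0.0156
```

```bash
python3 - <<'E'
from h import *
s=r.get_state(); print(s)
E
```

```text
{'time_s': 4.0, 'joints': array([-5.84919508e+00,  2.54607343e+01, -1.79986846e+01, -2.91760609e-03,
       -4.65356426e+01,  7.87037366e+01]), 'qd': array([-0.02617872, -0.03495959, -0.06749883, -0.0191542 ,  0.06797246,
        0.07014134]), 'joint_torque': array([-3.38236922e-01, -5.82256293e+01,  2.26035351e+01,  5.46419844e+00,
       -1.58632459e-02, -1.89488692e-04]), 'tcp_pos': array([ 0.5725133 , -0.25144094,  0.06404166]), 'eef_rot': array([-1.79996956e+02, -4.42792936e-03, -1.71474655e+01]), 'contact_force': array([ 0.07503321,  0.0878891 , -0.07620214]), 'moment': array([ 0.06773086,  0.04394043, -0.07315188]), 'gripper_width': 0.01562508914336217}
```

>>> {"op": "step_arm", "data": {"increments": [{"tx": 0, "ty": 0, "tz": 10, "ax": 0, "ay": 0, "az": 0, "claw": -1}, {"tx": 0, "ty": 0, "tz": 25, "ax": 0, "ay": 0, "az": 0, "claw": -1}, {"tx": 0, "ty": 0, "tz": 35, "ax": 0, "ay": 0, "az": 0, "claw": -1}, {"tx": 0, "ty": 0, "tz": 35, "ax": 0, "ay": 0, "az": 0, "claw": -1}, {"tx": 0, "ty": 0, "tz": 30, "ax": 0, "ay": 0, "az": 0, "claw": -1}, {"tx": 0, "ty": 0, "tz": 0, "ax": 0, "ay": 0, "az": 0, "claw": -1}]}}

```text
time_s: 4.6
tcp_pos: [0.5747, -0.2522, 0.2048]
eef_rot: [-180.0, -0.5, -17.1]
contact_force: [0.5, 0.1, -0.8]
gripper_width: 0.0158
```

>>> {"op": "step_arm", "data": {"increments": [{"tx": -1, "ty": 33, "tz": 0, "ax": 0, "ay": 0, "az": 0.5, "claw": -1}, {"tx": -2, "ty": 40, "tz": 0, "ax": 0, "ay": 0, "az": 0.5, "claw": -1}, {"tx": -2, "ty": 40, "tz": 0, "ax": 0, "ay": 0, "az": 0.5, "claw": -1}, {"tx": -2, "ty": 40, "tz": 0, "ax": 0, "ay": 0, "az": 0.5, "claw": -1}, {"tx": -2, "ty": 40, "tz": 0, "ax": 0, "ay": 0, "az": 0.5, "claw": -1}, {"tx": -2, "ty": 40, "tz": 0, "ax": 0, "ay": 0, "az": 0.5, "claw": -1}, {"tx": -2, "ty": 40, "tz": 0, "ax": 0, "ay": 0, "az": 0.5, "claw": -1}, {"tx": -2, "ty": 40, "tz": 0, "ax": 0, "ay": 0, "az": 0.5, "claw": -1}, {"tx": -2, "ty": 40, "tz": 0, "ax": 0, "ay": 0, "az": 0.5, "claw": -1}, {"tx": -2, "ty": 40, "tz": 0, "ax": 0, "ay": 0, "az": 0.5, "claw": -1}, {"tx": -2, "ty": 40, "tz": 0, "ax": 0, "ay": 0, "az": 0.4, "claw": -1}, {"tx": 0, "ty": 0, "tz": 0, "ax": 0, "ay": 0, "az": 0, "claw": -1}]}}

```text
time_s: 5.8
tcp_pos: [0.551, 0.1854, 0.1986]
eef_rot: [-180.0, 0.0, -11.5]
contact_force: [-1.0, -1.1, -3.2]
gripper_width: 0.0161
```

>>> {"op": "step_arm", "data": {"increments": [{"tx": 0, "ty": -3, "tz": -20, "ax": 0, "ay": 0, "az": 0, "claw": -1}, {"tx": 0, "ty": 0, "tz": -25, "ax": 0, "ay": 0, "az": 0, "claw": -1}, {"tx": 0, "ty": 0, "tz": -22, "ax": 0, "ay": 0, "az": 0, "claw": -1}, {"tx": 0, "ty": 0, "tz": 0, "ax": 0, "ay": 0, "az": 0, "claw": -1}, {"tx": 0, "ty": 0, "tz": 0, "ax": 0, "ay": 0, "az": 0, "claw": -1}]}}

```text
time_s: 6.3
tcp_pos: [0.5514, 0.1781, 0.1322]
eef_rot: [179.9, 0.0, -11.7]
contact_force: [0.4, 0.4, -1.5]
gripper_width: 0.0156
```

```bash
python3 - <<'E'
from h import *
s=r.get_state(); print(s['tcp_pos'],s['eef_rot'],s['contact_force'],s['moment'])
b=cap('side','s2'); a=cap('top','t2')
L=cv2.resize(b['image'][120:220,170:300],None,fx=6,fy=6,interpolation=2)
cv2.imwrite('pics/c2.png',L)
E
```

```text
[0.55142401 0.17806189 0.13221914] [ 1.79938628e+02  3.15222655e-02 -1.17496807e+01] [ 0.43861504  0.43520133 -1.51978902] [-0.03499604  0.10481348  0.03679166]
```

View pics/c2.png

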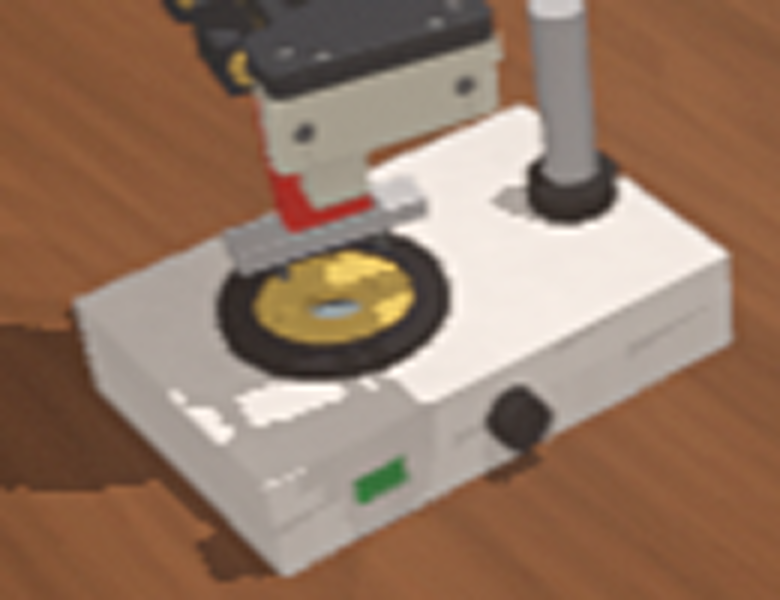

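The spanner is over the port, bar level, pins still above the rim. The bar's front lower corners are at crop (243,274) and (427,213). I'll compare them with the rim centre in the same camera.

```bash
python3 - <<'E'
from h import *
c=dict(np.load('side0.npz')); im=c['image']
m=(im.max(2)<75).astype(np.uint8); q=np.zeros_like(m); q[150:190,198:250]=1; m*=q
k=max(cv2.findContours(m,0,1)[0],key=cv2.contourArea); e=cv2.fitEllipse(k); print(e,w(c,*e[0],.054))
S=lambda x,y,z:cr(c,x,y,z,170,120,6)
for z in(.0862,):
  a,b=S(243,274,z),S(427,213,z); d=(b-a)/np.linalg.norm(b-a); n=np.array([-d[1],d[0],0]); print(a,b,np.linalg.norm(b-a),ang(a,b),(a+b)/2+.009*n)
E
```

```text
((224.95291137695312, 170.37127685546875), (23.279218673706055, 37.37257766723633), 81.83133697509766) [0.54594137 0.1773416  0.054     ]
[0.51221911 0.17736738 0.0862    ] [0.58530484 0.16372406 0.0862    ] 0.07434826603926245 -10.574015082511714 [0.55041352 0.17939289 0.0862    ]
```

>>> {"op": "step_arm", "data": {"increments": [{"tx": 0, "ty": 3.4, "tz": -6, "ax": 0, "ay": 0, "az": 0, "claw": -1}, {"tx": 0, "ty": 0, "tz": -7, "ax": 0, "ay": 0, "az": 0, "claw": -1}, {"tx": 0, "ty": 0, "tz": -3, "ax": 0, "ay": 0, "az": 0, "claw": -1}, {"tx": 0, "ty": 0, "tz": -1.5, "ax": 0, "ay": 0, "az": 0, "claw": -1}, {"tx": 0, "ty": 0, "tz": -1, "ax": 0, "ay": 0, "az": 0, "claw": -1}, {"tx": 0, "ty": 0, "tz": 0, "ax": 0, "ay": 0, "az": 0, "claw": -1}, {"tx": 0, "ty": 0, "tz": 0, "ax": 0, "ay": 0, "az": 0, "claw": -1}]}}

```text
time_s: 7.1
tcp_pos: [0.5516, 0.182, 0.1137]
eef_rot: [-180.0, -0.0, -11.7]
contact_force: [0.8, -0.4, -2.2]
gripper_width: 0.0158
```

>>> {"op": "step_arm", "data": {"increments": [{"tx": 0, "ty": 0, "tz": -1, "ax": 0, "ay": 0, "az": 0, "claw": -1}, {"tx": 0, "ty": 0, "tz": -1, "ax": 0, "ay": 0, "az": 0, "claw": -1}, {"tx": 0, "ty": 0, "tz": -0.7, "ax": 0, "ay": 0, "az": 0, "claw": -1}, {"tx": 0, "ty": 0, "tz": 0, "ax": 0, "ay": 0, "az": 0, "claw": -1}, {"tx": 0, "ty": 0, "tz": 0, "ax": 0, "ay": 0, "az": 0, "claw": -1}]}}

```text
time_s: 7.6
tcp_pos: [0.5515, 0.1819, 0.1109]
eef_rot: [180.0, 0.0, -11.7]
contact_force: [0.9, 0.3, -1.9]
gripper_width: 0.0155
```

>>> {"op": "step_arm", "data": {"increments": [{"tx": 0, "ty": 0, "tz": -0.5, "ax": 0, "ay": 0, "az": 0, "claw": -1}, {"tx": 0, "ty": 0, "tz": 0, "ax": 0, "ay": 0, "az": 0, "claw": -1}, {"tx": 0, "ty": 0, "tz": 0, "ax": 0, "ay": 0, "az": 0, "claw": -1}]}}

```text
time_s: 7.9
tcp_pos: [0.5515, 0.1819, 0.1104]
eef_rot: [180.0, 0.0, -11.7]
contact_force: [0.6, 0.3, -2.3]
gripper_width: 0.0156
```

>>> {"op": "step_arm", "data": {"increments": [{"tx": 0, "ty": 0, "tz": -0.4, "ax": 0, "ay": 0, "az": 0, "claw": -1}, {"tx": 0, "ty": 0, "tz": 0, "ax": 0, "ay": 0, "az": 0, "claw": -1}, {"tx": 0, "ty": 0, "tz": -0.4, "ax": 0, "ay": 0, "az": 0, "claw": -1}, {"tx": 0, "ty": 0, "tz": 0, "ax": 0, "ay": 0, "az": 0, "claw": -1}, {"tx": 0, "ty": 0, "tz": 0, "ax": 0, "ay": 0, "az": 0, "claw": -1}]}}

```text
time_s: 8.4
tcp_pos: [0.5515, 0.1819, 0.1095]
eef_rot: [180.0, 0.0, -11.7]
contact_force: [-0.2, 0.0, -2.7]
gripper_width: 0.0158
```

>>> {"op": "step_arm", "data": {"increments": [{"tx": 0, "ty": 0, "tz": -0.5, "ax": 0, "ay": 0, "az": 0, "claw": -1}, {"tx": 0, "ty": 0, "tz": 0, "ax": 0, "ay": 0, "az": 0, "claw": -1}, {"tx": 0, "ty": 0, "tz": 0, "ax": 0, "ay": 0, "az": 0, "claw": -1}]}}

```text
time_s: 8.7
tcp_pos: [0.5515, 0.182, 0.1091]
eef_rot: [-180.0, -0.0, -11.7]
contact_force: [0.4, -0.5, -2.2]
gripper_width: 0.0159
```

>>> {"op": "step_arm", "data": {"increments": [{"tx": 0, "ty": 0, "tz": -0.5, "ax": 0, "ay": 0, "az": 0, "claw": -1}, {"tx": 0, "ty": 0, "tz": -0.5, "ax": 0, "ay": 0, "az": 0, "claw": -1}, {"tx": 0, "ty": 0, "tz": 0, "ax": 0, "ay": 0, "az": 0, "claw": -1}, {"tx": 0, "ty": 0, "tz": 0, "ax": 0, "ay": 0, "az": 0, "claw": -1}]}}

```text
time_s: 9.1
tcp_pos: [0.5515, 0.182, 0.108]
eef_rot: [-180.0, -0.0, -11.7]
contact_force: [0.4, 0.2, -2.5]
gripper_width: 0.0159
```

>>> {"op": "step_arm", "data": {"increments": [{"tx": 0, "ty": 0, "tz": -0.5, "ax": 0, "ay": 0, "az": 0, "claw": -1}, {"tx": 0, "ty": 0, "tz": -0.5, "ax": 0, "ay": 0, "az": 0, "claw": -1}, {"tx": 0, "ty": 0, "tz": 0, "ax": 0, "ay": 0, "az": 0, "claw": -1}, {"tx": 0, "ty": 0, "tz": 0, "ax": 0, "ay": 0, "az": 0, "claw": -1}]}}

```text
time_s: 9.5
tcp_pos: [0.5515, 0.182, 0.1071]
eef_rot: [-180.0, -0.0, -11.7]
contact_force: [-0.0, 0.7, -2.9]
gripper_width: 0.0156
```

>>> {"op": "step_arm", "data": {"increments": [{"tx": 0, "ty": 0, "tz": -0.8, "ax": 0, "ay": 0, "az": 0, "claw": -1}, {"tx": 0, "ty": 0, "tz": -0.8, "ax": 0, "ay": 0, "az": 0, "claw": -1}, {"tx": 0, "ty": 0, "tz": 0, "ax": 0, "ay": 0, "az": 0, "claw": -1}, {"tx": 0, "ty": 0, "tz": 0, "ax": 0, "ay": 0, "az": 0, "claw": -1}]}}

```text
time_s: 9.9
tcp_pos: [0.5515, 0.182, 0.1054]
eef_rot: [-180.0, 0.0, -11.7]
contact_force: [0.9, 1.0, -2.8]
gripper_width: 0.0154
```

>>> {"op": "step_arm", "data": {"increments": [{"tx": 0, "ty": 0, "tz": -0.8, "ax": 0, "ay": 0, "az": 0, "claw": -1}, {"tx": 0, "ty": 0, "tz": -0.8, "ax": 0, "ay": 0, "az": 0, "claw": -1}, {"tx": 0, "ty": 0, "tz": -0.8, "ax": 0, "ay": 0, "az": 0, "claw": -1}, {"tx": 0, "ty": 0, "tz": 0, "ax": 0, "ay": 0, "az": 0, "claw": -1}, {"tx": 0, "ty": 0, "tz": 0, "ax": 0, "ay": 0, "az": 0, "claw": -1}]}}

```text
time_s: 10.4
tcp_pos: [0.5515, 0.182, 0.103]
eef_rot: [-180.0, -0.0, -11.7]
contact_force: [0.9, 1.3, -3.3]
gripper_width: 0.0153
```

```bash
python3 - <<'E'
from h import *
s=r.get_state(); print(s['tcp_pos'],s['eef_rot'],s['contact_force'],s['moment'])
b=cap('side','s3')
cv2.imwrite('pics/c3.png',cv2.resize(b['image'][130:200,180:280],None,fx=7,fy=7,interpolation=2))
E
```

```text
[0.55148763 0.1819796  0.10299486] [-1.79996985e+02 -7.51827371e-05 -1.17450006e+01] [ 0.9244165   1.30750787 -3.28892893] [ 0.45813245  0.00898737 -0.01082844]
```

View pics/c3.png

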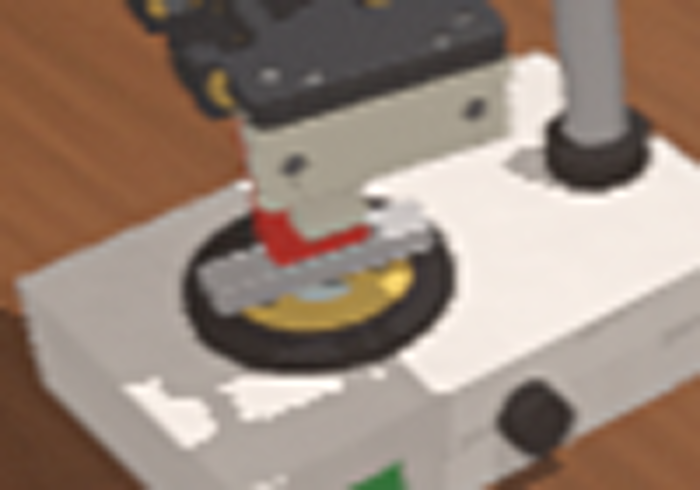

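The bar sits about 3 mm above the rim with the pins in the holes (some 8 mm below the face). Next I'll lower it a little more and start turning, compensating for the 2.4 mm grip offset.

>>> {"op": "step_arm", "data": {"increments": [{"tx": 0.3, "ty": 0.4, "tz": -1, "ax": 0, "ay": 0, "az": 0, "claw": -1}, {"tx": 0, "ty": 0, "tz": -0.8, "ax": 0, "ay": 0, "az": 0, "claw": -1}, {"tx": 0, "ty": 0, "tz": 0, "ax": 0, "ay": 0, "az": 0, "claw": -1}, {"tx": 0, "ty": 0, "tz": 0, "ax": 0, "ay": 0, "az": 0, "claw": -1}]}}

```text
time_s: 10.85
tcp_pos: [0.5516, 0.1821, 0.1011]
eef_rot: [180.0, 0.0, -11.7]
contact_force: [0.3, -0.6, -2.9]
gripper_width: 0.0155
```

```bash
cat > s.py <<'E'
from plant import r
s=r.get_state(); print(s['time_s'],s['tcp_pos'].round(4),s['eef_rot'].round(2),'F',s['contact_force'].round(2),'M',s['moment'].round(3),'q6',s['joints'][5].round(1))
E
python3 s.py
```

```text
10.85 [0.5516 0.1821 0.1011] [ 1.7998e+02  2.0000e-02 -1.1750e+01] F [ 0.29 -0.65 -2.88] M [-0.098  0.15  -0.036] q6 40.7
```

>>> {"op": "step_arm", "data": {"increments": [{"tx": 0, "ty": -0.1, "tz": 0, "ax": 0, "ay": 0, "az": -1.5, "claw": -1}, {"tx": 0, "ty": -0.1, "tz": 0, "ax": 0, "ay": 0, "az": -1.5, "claw": -1}, {"tx": 0, "ty": 0, "tz": 0, "ax": 0, "ay": 0, "az": -1.5, "claw": -1}, {"tx": 0, "ty": -0.1, "tz": 0, "ax": 0, "ay": 0, "az": -1.5, "claw": -1}, {"tx": 0, "ty": 0, "tz": 0, "ax": 0, "ay": 0, "az": 0, "claw": -1}]}}

```text
time_s: 11.35
tcp_pos: [0.5521, 0.183, 0.1013]
eef_rot: [-179.9, -0.0, -17.9]
contact_force: [0.1, 5.4, -4.3]
gripper_width: 0.016
```

```bash
python3 s.py
```

```text
11.35 [0.5521 0.183  0.1013] [-1.7991e+02 -3.0000e-02 -1.7860e+01] F [ 0.13  5.36 -4.32] M [1.992 0.05  0.088] q6 34.6
```

>>> {"op": "step_arm", "data": {"increments": [{"tx": 0, "ty": 0.6, "tz": 0, "ax": 0, "ay": 0, "az": -1.5, "claw": -1}, {"tx": -0.1, "ty": 0, "tz": 0, "ax": 0, "ay": 0, "az": -1.5, "claw": -1}, {"tx": 0, "ty": -0.1, "tz": 0, "ax": 0, "ay": 0, "az": -1.5, "claw": -1}, {"tx": 0, "ty": 0, "tz": 0, "ax": 0, "ay": 0, "az": -1.5, "claw": -1}, {"tx": 0, "ty": 0, "tz": 0, "ax": 0, "ay": 0, "az": 0, "claw": -1}]}}

```text
time_s: 11.85
tcp_pos: [0.5519, 0.1829, 0.1013]
eef_rot: [-179.9, -0.0, -23.9]
contact_force: [1.1, 4.3, -3.8]
gripper_width: 0.0159
```

```bash
python3 s.py
```

```text
11.85 [0.5519 0.1829 0.1013] [-1.7995e+02 -1.0000e-02 -2.3890e+01] F [ 1.08  4.3  -3.8 ] M [ 2.036 -0.213  0.096] q6 28.5
```

>>> {"op": "step_arm", "data": {"increments": [{"tx": 0.1, "ty": 0.4, "tz": 0, "ax": 0, "ay": 0, "az": -1.5, "claw": -1}, {"tx": 0, "ty": 0, "tz": 0, "ax": 0, "ay": 0, "az": -1.5, "claw": -1}, {"tx": 0, "ty": 0, "tz": 0, "ax": 0, "ay": 0, "az": -1.5, "claw": -1}, {"tx": 0, "ty": 0, "tz": 0, "ax": 0, "ay": 0, "az": -1.5, "claw": -1}, {"tx": 0, "ty": 0, "tz": 0, "ax": 0, "ay": 0, "az": -1.5, "claw": -1}, {"tx": 0, "ty": 0, "tz": 0, "ax": 0, "ay": 0, "az": -1.5, "claw": -1}, {"tx": 0, "ty": 0, "tz": 0, "ax": 0, "ay": 0, "az": -1.5, "claw": -1}, {"tx": 0, "ty": 0, "tz": 0, "ax": 0, "ay": 0, "az": -1.5, "claw": -1}, {"tx": 0, "ty": 0, "tz": 0, "ax": 0, "ay": 0, "az": 0, "claw": -1}]}}

```text
time_s: 12.75
tcp_pos: [0.5518, 0.1829, 0.1013]
eef_rot: [180.0, 0.0, -35.8]
contact_force: [1.9, 3.6, -4.7]
gripper_width: 0.0157
```

```bash
python3 s.py
```

```text
12.75 [0.5518 0.1829 0.1013] [180.     0.   -35.82] F [ 1.93  3.65 -4.71] M [ 1.676 -0.111  0.077] q6 16.6
```

>>> {"op": "step_arm", "data": {"increments": [{"tx": 0, "ty": 0, "tz": 0, "ax": 0, "ay": 0, "az": -1.5, "claw": -1}, {"tx": 0, "ty": 0, "tz": 0, "ax": 0, "ay": 0, "az": -1.5, "claw": -1}, {"tx": 0, "ty": 0, "tz": 0, "ax": 0, "ay": 0, "az": -1.5, "claw": -1}, {"tx": 0, "ty": 0, "tz": 0, "ax": 0, "ay": 0, "az": -1.5, "claw": -1}, {"tx": 0, "ty": 0, "tz": 0, "ax": 0, "ay": 0, "az": -1.5, "claw": -1}, {"tx": 0, "ty": 0, "tz": 0, "ax": 0, "ay": 0, "az": -1.5, "claw": -1}, {"tx": 0, "ty": 0, "tz": 0, "ax": 0, "ay": 0, "az": -1.5, "claw": -1}, {"tx": 0, "ty": 0, "tz": 0, "ax": 0, "ay": 0, "az": -1.5, "claw": -1}, {"tx": 0, "ty": 0, "tz": 0, "ax": 0, "ay": 0, "az": 0, "claw": -1}]}}

```text
time_s: 13.65
tcp_pos: [0.5516, 0.1828, 0.1012]
eef_rot: [180.0, 0.0, -47.8]
contact_force: [0.4, 3.2, -5.4]
gripper_width: 0.0154
```

```bash
python3 s.py
```

```text
13.65 [0.5516 0.1828 0.1012] [179.98   0.   -47.82] F [ 0.42  3.24 -5.4 ] M [1.289 0.1   0.096] q6 4.6
```

>>> {"op": "step_arm", "data": {"increments": [{"tx": 0, "ty": 0, "tz": 0, "ax": 0, "ay": 0, "az": -1.5, "claw": -1}, {"tx": 0, "ty": 0, "tz": 0, "ax": 0, "ay": 0, "az": -1.5, "claw": -1}, {"tx": 0, "ty": 0, "tz": 0, "ax": 0, "ay": 0, "az": -1.5, "claw": -1}, {"tx": 0, "ty": 0, "tz": 0, "ax": 0, "ay": 0, "az": -1.5, "claw": -1}, {"tx": 0, "ty": 0, "tz": 0, "ax": 0, "ay": 0, "az": 0, "claw": -1}]}}

```text
time_s: 14.15
tcp_pos: [0.5516, 0.1828, 0.1012]
eef_rot: [180.0, -0.0, -53.8]
contact_force: [0.3, 2.4, -4.7]
gripper_width: 0.0158
```

```bash
python3 s.py
```

```text
14.15 [0.5516 0.1828 0.1012] [179.97  -0.   -53.82] F [ 0.34  2.39 -4.67] M [0.937 0.32  0.041] q6 -1.4
```

>>> {"op": "step_arm", "data": {"increments": [{"tx": 0, "ty": 0, "tz": 0, "ax": 0, "ay": 0, "az": -1.5, "claw": -1}, {"tx": 0, "ty": 0, "tz": 0, "ax": 0, "ay": 0, "az": -1.5, "claw": -1}, {"tx": 0, "ty": 0, "tz": 0, "ax": 0, "ay": 0, "az": -1.5, "claw": -1}, {"tx": 0, "ty": 0, "tz": 0, "ax": 0, "ay": 0, "az": 0, "claw": -1}]}}

```text
time_s: 14.55
tcp_pos: [0.5516, 0.1827, 0.1012]
eef_rot: [180.0, -0.0, -58.3]
contact_force: [-2.2, 2.7, -4.3]
gripper_width: 0.0155
```

```bash
python3 s.py
```

```text
14.55 [0.5516 0.1827 0.1012] [179.97  -0.   -58.33] F [-2.23  2.73 -4.28] M [0.747 0.634 0.086] q6 -5.9
```

>>> {"op": "step_arm", "data": {"increments": [{"tx": 0, "ty": 0, "tz": 0, "ax": 0, "ay": 0, "az": -1.5, "claw": -1}, {"tx": 0, "ty": 0, "tz": 0, "ax": 0, "ay": 0, "az": -1.5, "claw": -1}, {"tx": 0, "ty": 0, "tz": 0, "ax": 0, "ay": 0, "az": 0, "claw": -1}]}}

```text
time_s: 14.85
tcp_pos: [0.5516, 0.1827, 0.1012]
eef_rot: [180.0, -0.0, -61.3]
contact_force: [-1.0, 0.9, -4.8]
gripper_width: 0.0159
```

```bash
python3 s.py
```

```text
14.85 [0.5516 0.1827 0.1012] [ 1.7997e+02 -1.0000e-02 -6.1330e+01] F [-0.99  0.86 -4.76] M [0.582 0.799 0.072] q6 -8.9
```

>>> {"op": "step_arm", "data": {"increments": [{"tx": 0, "ty": 0, "tz": 0, "ax": 0, "ay": 0, "az": -1.5, "claw": -1}, {"tx": 0, "ty": 0, "tz": 0, "ax": 0, "ay": 0, "az": -1.5, "claw": -1}, {"tx": 0, "ty": 0, "tz": 0, "ax": 0, "ay": 0, "az": 0, "claw": -1}]}}

```text
time_s: 15.15
tcp_pos: [0.5515, 0.1828, 0.1012]
eef_rot: [180.0, -0.0, -64.3]
contact_force: [-1.9, 1.5, -5.6]
gripper_width: 0.0157
```

```bash
python3 s.py
```

```text
15.15 [0.5515 0.1828 0.1012] [179.97  -0.   -64.33] F [-1.86  1.55 -5.61] M [0.35  1.043 0.102] q6 -11.9
```

>>> {"op": "step_arm", "data": {"increments": [{"tx": 0, "ty": 0, "tz": 0, "ax": 0, "ay": 0, "az": -1, "claw": -1}, {"tx": 0, "ty": 0, "tz": 0, "ax": 0, "ay": 0, "az": -1, "claw": -1}, {"tx": 0, "ty": 0, "tz": 0, "ax": 0, "ay": 0, "az": 0, "claw": -1}]}}

```text
time_s: 15.45
tcp_pos: [0.5515, 0.1828, 0.1011]
eef_rot: [180.0, -0.0, -66.3]
contact_force: [-3.3, -0.7, -4.2]
gripper_width: 0.0157
```

```bash
python3 s.py
```

```text
15.45 [0.5515 0.1828 0.1011] [179.96  -0.   -66.3 ] F [-3.28 -0.66 -4.18] M [0.251 1.259 0.118] q6 -13.9
```

>>> {"op": "step_arm", "data": {"increments": [{"tx": -0.4, "ty": 0, "tz": 0, "ax": 0, "ay": 0, "az": -1, "claw": -1}, {"tx": 0, "ty": 0, "tz": 0, "ax": 0, "ay": 0, "az": -1, "claw": -1}, {"tx": 0, "ty": 0, "tz": 0, "ax": 0, "ay": 0, "az": 0, "claw": -1}]}}

```text
time_s: 15.75
tcp_pos: [0.5514, 0.1828, 0.1013]
eef_rot: [180.0, -0.0, -68.3]
contact_force: [-1.5, -0.3, -4.4]
gripper_width: 0.0158
```

```bash
python3 s.py
```

```text
15.75 [0.5514 0.1828 0.1013] [ 1.7999e+02 -1.0000e-02 -6.8300e+01] F [-1.53 -0.31 -4.41] M [-0.034  1.004  0.083] q6 -15.9
```

>>> {"op": "step_arm", "data": {"increments": [{"tx": 0, "ty": 0, "tz": 0, "ax": 0, "ay": 0, "az": -1, "claw": -1}, {"tx": 0, "ty": 0, "tz": 0, "ax": 0, "ay": 0, "az": -1, "claw": -1}, {"tx": 0, "ty": 0, "tz": 0, "ax": 0, "ay": 0, "az": 0, "claw": -1}]}}

```text
time_s: 16.05
tcp_pos: [0.5513, 0.1829, 0.1013]
eef_rot: [180.0, -0.0, -70.3]
contact_force: [-2.4, -0.4, -4.5]
gripper_width: 0.0154
```

```bash
python3 s.py
```

```text
16.05 [0.5513 0.1829 0.1013] [179.99  -0.   -70.3 ] F [-2.42 -0.35 -4.46] M [-0.146  1.025  0.093] q6 -17.9
```

>>> {"op": "step_arm", "data": {"increments": [{"tx": 0, "ty": 0, "tz": 0, "ax": 0, "ay": 0, "az": -1, "claw": -1}, {"tx": 0, "ty": 0, "tz": 0, "ax": 0, "ay": 0, "az": -1, "claw": -1}, {"tx": 0, "ty": 0, "tz": 0, "ax": 0, "ay": 0, "az": 0, "claw": -1}]}}

```text
time_s: 16.35
tcp_pos: [0.5513, 0.1829, 0.1012]
eef_rot: [180.0, -0.0, -72.3]
contact_force: [-1.9, -0.6, -5.8]
gripper_width: 0.016
```

```bash
python3 s.py
```

```text
16.35 [0.5513 0.1829 0.1012] [179.99  -0.   -72.3 ] F [-1.93 -0.61 -5.78] M [-0.16   1.082  0.111] q6 -19.9
```

>>> {"op": "step_arm", "data": {"increments": [{"tx": 0, "ty": 0, "tz": 0, "ax": 0, "ay": 0, "az": -1, "claw": -1}, {"tx": 0, "ty": 0, "tz": 0, "ax": 0, "ay": 0, "az": -1, "claw": -1}, {"tx": 0, "ty": 0, "tz": 0, "ax": 0, "ay": 0, "az": 0, "claw": -1}]}}

```text
time_s: 16.65
tcp_pos: [0.5513, 0.1829, 0.1012]
eef_rot: [180.0, -0.0, -74.3]
contact_force: [-1.7, -0.9, -4.5]
gripper_width: 0.0157
```

```bash
python3 s.py
```

```text
16.65 [0.5513 0.1829 0.1012] [179.99  -0.   -74.3 ] F [-1.67 -0.89 -4.48] M [-0.215  1.156  0.09 ] q6 -21.9
```

>>> {"op": "step_arm", "data": {"increments": [{"tx": 0, "ty": 0, "tz": 0, "ax": 0, "ay": 0, "az": -1, "claw": -1}, {"tx": 0, "ty": 0, "tz": 0, "ax": 0, "ay": 0, "az": -1, "claw": -1}, {"tx": 0, "ty": 0, "tz": 0, "ax": 0, "ay": 0, "az": 0, "claw": -1}]}}

```text
time_s: 16.95
tcp_pos: [0.5513, 0.1829, 0.1012]
eef_rot: [180.0, -0.0, -76.3]
contact_force: [-1.9, -0.6, -4.1]
gripper_width: 0.0159
```

```bash
python3 s.py
```

```text
16.95 [0.5513 0.1829 0.1012] [179.98  -0.   -76.3 ] F [-1.95 -0.57 -4.1 ] M [-0.143  1.36   0.108] q6 -23.9
```

>>> {"op": "step_arm", "data": {"increments": [{"tx": 0, "ty": 0, "tz": 0, "ax": 0, "ay": 0, "az": -1, "claw": -1}, {"tx": 0, "ty": 0, "tz": 0, "ax": 0, "ay": 0, "az": -1, "claw": -1}, {"tx": 0, "ty": 0, "tz": 0, "ax": 0, "ay": 0, "az": 0, "claw": -1}]}}

```text
time_s: 17.25
tcp_pos: [0.5513, 0.1829, 0.1012]
eef_rot: [180.0, 0.0, -78.3]
contact_force: [-4.0, -0.4, -5.1]
gripper_width: 0.0158
```

```bash
python3 s.py
```

```text
17.25 [0.5513 0.1829 0.1012] [179.99   0.   -78.3 ] F [-3.99 -0.39 -5.12] M [-0.114  1.497  0.135] q6 -25.9
```

>>> {"op": "step_arm", "data": {"increments": [{"tx": -0.3, "ty": 0, "tz": 0, "ax": 0, "ay": 0, "az": -1, "claw": -1}, {"tx": 0, "ty": 0, "tz": 0, "ax": 0, "ay": 0, "az": -0.5, "claw": -1}, {"tx": 0, "ty": 0, "tz": 0, "ax": 0, "ay": 0, "az": 0, "claw": -1}]}}

```text
time_s: 17.55
tcp_pos: [0.5512, 0.1829, 0.1013]
eef_rot: [-180.0, -0.0, -79.8]
contact_force: [-2.7, -0.8, -5.7]
gripper_width: 0.0161
```

```bash
python3 s.py
```

```text
17.55 [0.5512 0.1829 0.1013] [-179.99   -0.    -79.76] F [-2.69 -0.81 -5.71] M [-0.156  1.146  0.193] q6 -27.4
```

>>> {"op": "step_arm", "data": {"increments": [{"tx": 0, "ty": 0, "tz": 0, "ax": 0, "ay": 0, "az": -1, "claw": -1}, {"tx": 0, "ty": 0, "tz": 0, "ax": 0, "ay": 0, "az": -0.5, "claw": -1}, {"tx": 0, "ty": 0, "tz": 0, "ax": 0, "ay": 0, "az": 0, "claw": -1}]}}

```text
time_s: 17.85
tcp_pos: [0.5511, 0.183, 0.1013]
eef_rot: [-180.0, -0.0, -81.2]
contact_force: [-1.4, -0.4, -5.3]
gripper_width: 0.0156
```

```bash
python3 s.py
```

```text
17.85 [0.5511 0.183  0.1013] [-1.800e+02 -1.000e-02 -8.125e+01] F [-1.44 -0.38 -5.35] M [-0.208  1.135  0.458] q6 -28.9
```

Mz rose steeply, from 0.11 to 0.19 to 0.46 N m, so the ring is at its stop. I'll back off into the hole slack, then lift straight out.

>>> {"op": "step_arm", "data": {"increments": [{"tx": 0, "ty": 0, "tz": 0, "ax": 0, "ay": 0, "az": 1.5, "claw": -1}, {"tx": 0, "ty": 0, "tz": 0, "ax": 0, "ay": 0, "az": 1.5, "claw": -1}, {"tx": 0, "ty": 0, "tz": 0, "ax": 0, "ay": 0, "az": 1, "claw": -1}, {"tx": 0, "ty": 0, "tz": 0, "ax": 0, "ay": 0, "az": 0, "claw": -1}, {"tx": 0, "ty": 0, "tz": 0, "ax": 0, "ay": 0, "az": 0, "claw": -1}]}}

```text
time_s: 18.35
tcp_pos: [0.5516, 0.1832, 0.1017]
eef_rot: [-179.9, 0.0, -77.2]
contact_force: [-0.3, -0.7, -2.9]
gripper_width: 0.0155
```

```bash
python3 s.py
```

```text
18.35 [0.5516 0.1832 0.1017] [-1.7993e+02  2.0000e-02 -7.7250e+01] F [-0.27 -0.68 -2.85] M [-0.213  0.412  0.036] q6 -24.9
```

>>> {"op": "step_arm", "data": {"increments": [{"tx": 0, "ty": 0, "tz": 4, "ax": 0, "ay": 0, "az": 0, "claw": -1}, {"tx": 0, "ty": 0, "tz": 6, "ax": 0, "ay": 0, "az": 0, "claw": -1}, {"tx": 0, "ty": 0, "tz": 10, "ax": 0, "ay": 0, "az": 0, "claw": -1}, {"tx": 0, "ty": 0, "tz": 25, "ax": 0, "ay": 0, "az": 0, "claw": -1}, {"tx": 0, "ty": 0, "tz": 30, "ax": 0, "ay": 0, "az": 0, "claw": -1}, {"tx": 0, "ty": 0, "tz": 23, "ax": 0, "ay": 0, "az": 0, "claw": -1}, {"tx": 0, "ty": 0, "tz": 0, "ax": 0, "ay": 0, "az": 0, "claw": -1}]}}

```text
time_s: 19.05
tcp_pos: [0.5532, 0.184, 0.2043]
eef_rot: [-179.6, 0.1, -77.2]
contact_force: [-0.2, 0.1, -2.2]
gripper_width: 0.0157
```

>>> {"op": "step_arm", "data": {"increments": [{"tx": 2, "ty": -30, "tz": 0, "ax": 0, "ay": 0, "az": 5, "claw": -1}, {"tx": 2, "ty": -40, "tz": 0, "ax": 0, "ay": 0, "az": 5, "claw": -1}, {"tx": 2, "ty": -40, "tz": 0, "ax": 0, "ay": 0, "az": 5, "claw": -1}, {"tx": 2, "ty": -40, "tz": 0, "ax": 0, "ay": 0, "az": 5, "claw": -1}, {"tx": 2, "ty": -40, "tz": 0, "ax": 0, "ay": 0, "az": 5, "claw": -1}, {"tx": 2, "ty": -40, "tz": 0, "ax": 0, "ay": 0, "az": 5, "claw": -1}, {"tx": 2, "ty": -40, "tz": 0, "ax": 0, "ay": 0, "az": 5, "claw": -1}, {"tx": 2, "ty": -40, "tz": 0, "ax": 0, "ay": 0, "az": 5, "claw": -1}, {"tx": 2, "ty": -40, "tz": 0, "ax": 0, "ay": 0, "az": 5, "claw": -1}, {"tx": 2, "ty": -40, "tz": 0, "ax": 0, "ay": 0, "az": 5, "claw": -1}, {"tx": 2, "ty": -37, "tz": 0, "ax": 0, "ay": 0, "az": 5, "claw": -1}, {"tx": 0, "ty": 0, "tz": 0, "ax": 0, "ay": 0, "az": 5, "claw": -1}]}}

```text
time_s: 20.25
tcp_pos: [0.5726, -0.2479, 0.1987]
eef_rot: [180.0, 0.0, -17.3]
contact_force: [-0.8, 0.7, -3.0]
gripper_width: 0.016
```

>>> {"op": "step_arm", "data": {"increments": [{"tx": 0, "ty": 0, "tz": -50, "ax": 0, "ay": 0, "az": 0, "claw": -1}, {"tx": 0, "ty": 0, "tz": -30, "ax": 0, "ay": 0, "az": 0, "claw": -1}, {"tx": 0, "ty": 0, "tz": -20, "ax": 0, "ay": 0, "az": 0, "claw": -1}, {"tx": 0, "ty": 0, "tz": 0, "ax": 0, "ay": 0, "az": 0, "claw": -1}, {"tx": 0, "ty": 0, "tz": 0, "ax": 0, "ay": 0, "az": 0, "claw": -1}]}}

```text
time_s: 20.75
tcp_pos: [0.5733, -0.2442, 0.0996]
eef_rot: [180.0, 0.0, -17.2]
contact_force: [0.1, -0.1, -1.4]
gripper_width: 0.0156
```

```bash
python3 s.py; python3 - <<'E'
from h import *
a=cap('top','t4'); b=cap('side','s4')
L=cv2.resize(a['image'][200:268,160:240],None,fx=5,fy=5,interpolation=2)
R=cv2.resize(b['image'][222:307,308:408],None,fx=4,fy=4,interpolation=2)
cv2.imwrite('pics/c4.png',np.hstack([L,R]))
c=dict(np.load('top0.npz')); Rr=lambda x,y,z:cr(c,x-400,y,z,376,196)
q=[Rr(*p,.018) for p in((497,28),(660,80),(430,245))]; print('rest',(q[1]+q[2])/2)
E
```

```text
20.75 [ 0.5733 -0.2442  0.0996] [ 1.7997e+02  1.0000e-02 -1.7220e+01] F [ 0.14 -0.15 -1.44] M [-0.123  0.076 -0.001] q6 77.9
rest [ 0.57081225 -0.23557966  0.018     ]
```

View pics/c4.png

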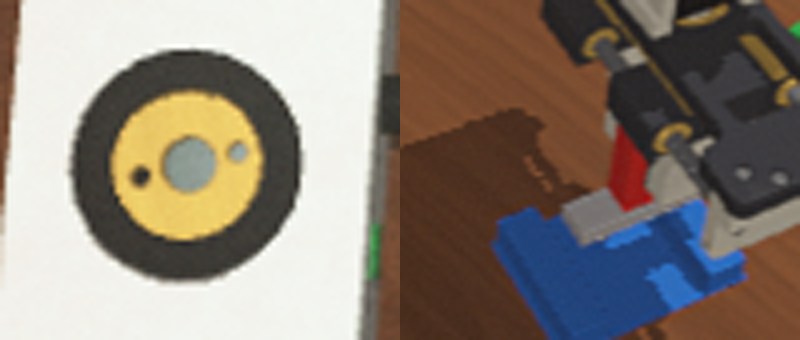

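The ring holes moved from crop (200,114)/(174,213) to (238,152)/(140,176), about 61° clockwise. That fits home in the given 50–63° range. The spanner hangs over the rest with its bar across the rails, so I'll place it.

>>> {"op": "step_arm", "data": {"increments": [{"tx": -0.7, "ty": 3, "tz": -12, "ax": 0, "ay": 0, "az": 0, "claw": -1}, {"tx": 0, "ty": 0, "tz": -12, "ax": 0, "ay": 0, "az": 0, "claw": -1}, {"tx": 0, "ty": 0, "tz": -7, "ax": 0, "ay": 0, "az": 0, "claw": -1}, {"tx": 0, "ty": 0, "tz": -2, "ax": 0, "ay": 0, "az": 0, "claw": -1}, {"tx": 0, "ty": 0, "tz": -1, "ax": 0, "ay": 0, "az": 0, "claw": -1}, {"tx": 0, "ty": 0, "tz": -0.7, "ax": 0, "ay": 0, "az": 0, "claw": -1}, {"tx": 0, "ty": 0, "tz": 0, "ax": 0, "ay": 0, "az": 0, "claw": -1}, {"tx": 0, "ty": 0, "tz": 0, "ax": 0, "ay": 0, "az": 0, "claw": -1}, {"tx": 0, "ty": 0, "tz": 0, "ax": 0, "ay": 0, "az": 0, "claw": -1}]}}

```text
time_s: 21.75
tcp_pos: [0.5725, -0.2411, 0.0648]
eef_rot: [-180.0, -0.0, -17.2]
contact_force: [0.1, -0.0, -2.8]
gripper_width: 0.0157
```

```bash
python3 s.py
```

```text
21.75 [ 0.5725 -0.2411  0.0648] [-1.7999e+02 -3.0000e-02 -1.7240e+01] F [ 0.1  -0.   -2.84] M [ 0.004  0.118 -0.01 ] q6 77.6
```

Still hanging, by under 1 mm. I'll lower in small steps until it touches.

>>> {"op": "step_arm", "data": {"increments": [{"tx": 0, "ty": 0, "tz": -0.5, "ax": 0, "ay": 0, "az": 0, "claw": -1}, {"tx": 0, "ty": 0, "tz": -0.4, "ax": 0, "ay": 0, "az": 0, "claw": -1}, {"tx": 0, "ty": 0, "tz": 0, "ax": 0, "ay": 0, "az": 0, "claw": -1}, {"tx": 0, "ty": 0, "tz": 0, "ax": 0, "ay": 0, "az": 0, "claw": -1}]}}

```text
time_s: 22.15
tcp_pos: [0.5725, -0.2411, 0.064]
eef_rot: [180.0, -0.0, -17.2]
contact_force: [-2.0, 1.3, 1.4]
gripper_width: 0.0157
```

```bash
python3 s.py
```

```text
22.15 [ 0.5725 -0.2411  0.064 ] [ 1.800e+02 -2.000e-02 -1.724e+01] F [-2.01  1.29  1.42] M [0.307 0.687 0.009] q6 77.6
```

>>> {"op": "step_arm", "data": {"increments": [{"tx": 0, "ty": 0, "tz": 0, "ax": 0, "ay": 0, "az": 0, "claw": 0}, {"tx": 0, "ty": 0, "tz": 0, "ax": 0, "ay": 0, "az": 0, "claw": 0}, {"tx": 0, "ty": 0, "tz": 0, "ax": 0, "ay": 0, "az": 0, "claw": 0}, {"tx": 0, "ty": 0, "tz": 0, "ax": 0, "ay": 0, "az": 0, "claw": 0}, {"tx": 0, "ty": 0, "tz": 0, "ax": 0, "ay": 0, "az": 0, "claw": 0}]}}

```text
time_s: 22.65
tcp_pos: [0.5724, -0.2411, 0.0636]
eef_rot: [-180.0, 0.0, -17.2]
contact_force: [0.4, -0.4, 0.6]
gripper_width: 0.0432
```

>>> {"op": "step_arm", "data": {"increments": [{"tx": 0, "ty": 0, "tz": 10, "ax": 0, "ay": 0, "az": 0, "claw": 0}, {"tx": 0, "ty": 0, "tz": 30, "ax": 0, "ay": 0, "az": 0, "claw": 0}, {"tx": 0, "ty": 0, "tz": 40, "ax": 0, "ay": 0, "az": 0, "claw": 0}, {"tx": 0, "ty": 0, "tz": 40, "ax": 0, "ay": 0, "az": 0, "claw": 0}, {"tx": 0, "ty": 0, "tz": 40, "ax": 0, "ay": 0, "az": 0, "claw": 0}, {"tx": -10, "ty": -30, "tz": 20, "ax": 0, "ay": 0, "az": 0, "claw": 0}, {"tx": -15, "ty": -40, "tz": 0, "ax": 0, "ay": 0, "az": 0, "claw": 0}, {"tx": -15, "ty": -40, "tz": 0, "ax": 0, "ay": 0, "az": 0, "claw": 0}, {"tx": -15, "ty": -40, "tz": 0, "ax": 0, "ay": 0, "az": 0, "claw": 0}, {"tx": -15, "ty": -40, "tz": 0, "ax": 0, "ay": 0, "az": 0, "claw": 0}, {"tx": -15, "ty": -30, "tz": 0, "ax": 0, "ay": 0, "az": 0, "claw": 0}, {"tx": 0, "ty": 0, "tz": 0, "ax": 0, "ay": 0, "az": 0, "claw": 0}]}}

```text
time_s: 23.85
tcp_pos: [0.4851, -0.4644, 0.244]
eef_rot: [180.0, 0.0, -17.5]
contact_force: [-0.2, -0.2, -0.2]
gripper_width: 0.044
```

```bash
python3 s.py; python3 - <<'E'
from h import *
a=cap('top','t5'); b=cap('side','s5')
R=cv2.resize(b['image'][222:307,308:408],None,fx=4,fy=4,interpolation=2)
L=cv2.resize(a['image'][196:264,376:456],None,fx=5,fy=5,interpolation=2)
F=cv2.resize(a['image'],(400,250))
F2=cv2.resize(b['image'],(400,250))
cv2.imwrite('pics/c5.png',np.vstack([np.hstack([L,R]),np.hstack([F,F2])]))
E
```

```text
23.85 [ 0.4851 -0.4644  0.244 ] [ 1.7997e+02  2.0000e-02 -1.7460e+01] F [-0.18 -0.19 -0.22] M [-0.043  0.18   0.016] q6 99.7
```

View pics/c5.png

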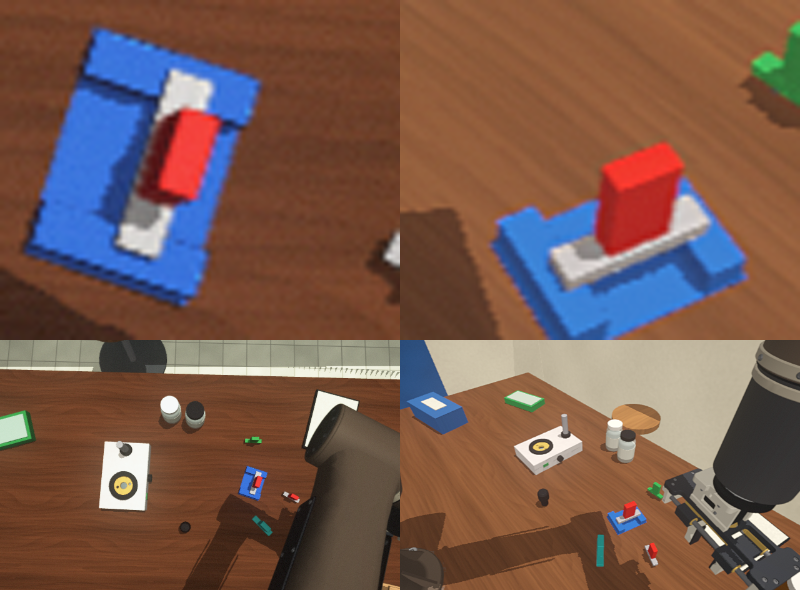

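The spanner stands upright across both rails with its pins in the gap (top crop, bar ends at 190,80 and 135,245). The jars and eyepiece are where they were, and the gripper is clear.

```bash
python3 -c "
from plant import r
print(r.close_job())"
```

```text
the job is handed in; nothing more can be done
None
```

The brass ring is turned to its stop and the spanner is back on its blue rest. I handed the job in at about 24 s of the 72 s allowed.

**What I did:** The large red/steel spanner's pins dropped into the ring's holes at the first estimated position, so no search was needed. I turned the ring clockwise at a steady 0.1 N m or so. I stopped when the torque rose steeply from 0.14 to 0.19 to 0.46 N m. I then backed off within the hole slack, lifted the spanner out and set it across the rails.

**Last checks:**
- **Ring:** the top view showed the ring's holes had turned about 61°, inside the stated 50–63°. I did not measure how far the ring had sunk directly.
- **Stop torque:** the last 1.5° step ended at 0.46 N m, a little past the 0.35 N m that is sure to be the stop. Sideways forces on the port stayed under 6 N.
- **Rest:** both cameras show the spanner upright with its bar on both rails and its pins in the gap.
- **Other things:** the jars, eyepiece and look-alikes look unmoved, and the gripper is clear of everything.

**Disagreement:** the two cameras differed by about 4–5 mm on the port's position. I used the top camera's estimate, and the pins dropping straight in confirmed it.

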